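# Press the test flask into the leak tester's sprung ring and hold it down

### The job

Slide the black lock grip of the red leak tester fully out to its end stop, so that its steel tongue no longer blocks the brass ring. Then take the round blue flask from its cork stand, set it upright in the sprung brass ring and press it down until the ring is all the way down. Finish while still holding the flask pressed down there, pushing on the flask only and not on the tester, and leave the other things on the bench where they are.

Things in the scene. Friction and masses are not known exactly. Their poses are not given: they have to be found in the camera images.
- tester: Red leak tester, fixed to the bench: base plate 100 mm (x) by 200 mm (y) by 14 mm high, from y = -82 to +118 mm. Origin on the bench surface, on the vertical axis of the sprung ring. The lock slides along its +y. At x = +-40 mm two steel guide posts stand beside the ring, 53 mm high with 14 mm wide heads. At y = -60 mm a round gauge, 38 mm across, 23 mm high.
- lock (a joint): Transport lock, m: 0 fully in, 0.045 fully out at its end stop. Moves towards the tester's +y and stays where left (2 N friction). Its steel tongue (24 mm wide, 22 to 28 mm above the bench) reaches from 66 mm behind the grip's centre (-y) to 20 mm ahead; when in, it lies under the ring opening and stops the flask after about 3 mm of travel.
- lock_grip (a point): Centre of the top of the lock's grip, 61 mm above the bench: an upright black block with a white stripe, 20 mm wide (tester x), 18 mm long (y), 33 mm clear above the tongue. It stands 55 mm (lock in) to 100 mm (out) from the ring's axis, towards +y. Low guides, up to 25 mm above the bench, run 15 to 23 mm either side of its centre line.
- cradle (a joint): Travel of the sprung brass ring, m: 0 up, 0.012 all the way down at its stop. It needs 5 N to start moving and 12.2 N (the flask's weight included) to reach the stop; it springs back up when released, and the flask's weight alone does not move it.
- cradle_seat (a point): Centre of the brass ring's opening, level with its top face (42 mm above the bench when up), and moves with it. Ring: outside 66 mm, opening 48 mm in diameter, 8 mm thick, open beneath. The flask's ball rests on the opening's upper edge, its lowest point about 11 mm below this point.
- flask: Closed round flask, about 250 g: blue ball 64 mm in diameter with a thin steel band, a steel neck 24 mm in diameter from 64 to 96 mm above the ball's lowest point, and a black cap 30 mm in diameter from 96 to 103 mm. Origin at the ball's lowest point, z up along the neck; round, so its yaw does not matter. Starts upright in the cork stand.
- flask_neck (a point): Point on the flask's axis, about half-way up the neck, 82 mm above the flask's lowest point.
- stand: Cork ring, fixed to the bench, in which the flask starts: outside 76 mm, opening 48 mm, 20 mm high. Origin on the bench at its axis. The flask's lowest point is about 9 mm above the bench there.
- holder: Bystander: red round watch holder with a watch dial, 52 mm in diameter, 20 mm high, origin under its centre.
- bezel: Bystander: brass bezel ring, 42 mm in diameter, 6 mm high, origin under its centre.
- tin: Bystander: blue round tin, 70 mm in diameter, 22 mm high, origin under its centre.

How it is judged:
By the outcome, as a careful person would: the job done as asked, in the order asked, and still so for the second after the job is handed in, while the arm keeps its last pose, push and grip.
It also fails if it takes over 58 s, if anything falls off the work surface, if the arm or the gripper's body presses on something with over 40 N, if the wrist force passes 120 N, or if a joint passes its speed limit or range.

### The arm

A 6-joint arm with a two-finger parallel gripper is mounted at the origin on the work surface. World frame = base frame: x ahead of the robot, y to its left, z up, the work surface at z = 0. Lengths are in m, angles in degrees, forces in N, time in s.
With the tool pointing down it reaches from about 0.35 to 0.95 m from the base axis. Payload 17.4 kg.
Tool frame: the origin (TCP) lies between the finger pads; the fingertips stand 19 mm ahead of it and the grasp point (between the pads) is the TCP; z points along the fingers, y is the line along which they close (so a half turn about z gives the same grasp; the last joint's range is limited). The gripper opens to 93 mm and grips with 3 to 60 N. Pads are 15 mm wide; open, the fingers measure 128 mm over their backs; the gripper's body (75 mm by 188 mm) begins 65 mm behind the grasp point.
Start: joints at [-68.686, 6.646, 82.598, -0, 90.757, -2.166], TCP at [0.269, -0.619, 0.238] pointing down, gripper open.
Joint ranges: [-162.19, 162.19], [-47.58, 125.68], [4.15, 143.07], [-65.23, 245.23], [0.69, 171.88], [-170.13, 170.13]. Speed limits (degrees/s): [108.29, 108.29, 127.2, 180, 180, 180].

### API

Orientations are given as a 3x3 rotation matrix whose columns are the frame's x, y, z axes.
In Python, from rig import bot, eyes gives the robot as it stands (bot), with the cameras (eyes).
- The arm moves only by the tool pendant, called after "Call:" as name(argument=value, ...) on one line, values as JSON. Schema: {"type":"object","properties":{"deltas":{"type":"array","items":{"type":"number"},"minItems":5,"maxItems":60},"only":{"type":"string"},"quiet":{"type":"boolean"},"lines":{"type":"string"}},"required":["deltas"],"additionalProperties":false}. deltas is one flat list of numbers that holds 1 to 12 rows one after another, with no inner brackets; each row has 5 numbers: the finger opening in m, then dx, dy, dz in normalised numbers (1 is 1 m), then a turn about the tool's z in normalised numbers (1 is 90 degrees); each row is the pose to reach, as a shift and turn from the pose commanded when the call began, along the tool's axes at that moment; what a row does not reach only later rows make up. A row lasts 1/12 s, in which the tool goes at most 0.0417 m and 7.16 degrees, less where a joint would pass 70% of its speed; a pose out of reach is approached as far as the arm can. The fingers move at their own pace and stop on an object; the grip force is fixed at half the most. Time passes only in rows, so rows that do not move let the fingers close. The tool returns the time, the measured TCP pose, the force, the opening and the grip force at its end. only (a regular expression) keeps the lines of the reply that match it, lines (a string "A,B") keeps lines A to B, and quiet returns only ok. A shift or turn number past 1, either way, is cut back to 1. Input that does not fit is refused with a message, and nothing moves.
- bot.get_obs(): the state, without advancing time (a new reading comes with each control period).
- eyes.camera(name): name is "scene" or "top" or "wrist"; returns a dict with "color" (420x560x3 uint8, blue, green, red), "vfov" (degrees; the focal length in pixels is half the picture's height over the tangent of half this angle, whatever the lens; pixels are square), "cx", "cy" (the principal point, pixels), "k1" (the pictures are not rectified: a ray, as slopes to the right and down, at radius r is drawn at 1 + k1 r^2 times it, then the intrinsics apply), "world_from_camera" (4x4, takes a point from camera to world coordinates); the wrist camera has in their place "tool_from_camera" (4x4, takes a point from camera to tool coordinates, whose origin is the TCP and whose axes are the flange's). Camera axes: x right, y down, z forward; pixel columns grow to the right and rows downward; lengths in m; the calibration is good to about 2 mm. A picture is of the moment at which its call begins: read the wrist's pose just before it. There is no depth.
- bot.finish_job(): hands the job in; it is judged then, once.
The state is a dict: "clock": time; "joints": joint angles; "joint_velocities": joint speeds; "tau": joint torques, N m; "tool_pos": TCP position; "tool_rot": TCP orientation; "ft_force": force on the tool from outside, world axes, zero at the start; "moment": the same for the moment, N m; "grip_width": finger opening in m; "grasp_force": force on a finger pad.
Only numpy, scipy, OpenCV 4.12 (cv2) and the standard library are available. Lean on these libraries where they do the work, as an engineer would, in place of code of your own. Each camera call takes 0.05 s, during which the arm holds its last target. There are 200 camera calls.

## Working session

There is one attempt and no reset: what is moved stays moved. The work goes in short steps, Python scripts to look and compute and a tool call to move; the robot and the scene stay as the last step left them, time stands still between calls to the robot, and variables do not carry over. Pictures are saved under pics/ and viewed, at most 10 in all, crops included, and the job is handed in when it is done.

```bash
ls; mkdir -p pics
```

Create h.py:
```python
import numpy as np, cv2
from rig import bot, eyes
def ray(c,u,v,T=None):
    f=c["color"].shape[0]/2/np.tan(np.radians(c["vfov"])/2)
    d=np.array([(u-c["cx"])/f,(v-c["cy"])/f]); s=d.copy()
    for _ in range(30): s=d/(1+c["k1"]*(s@s))
    M=c["world_from_camera"] if T is None else T@c["tool_from_camera"]
    M=np.array(M); return M[:3,3],M[:3,:3]@np.array([s[0],s[1],1])
def onz(c,u,v,z,T=None):
    o,d=ray(c,u,v,T); return o+d*(z-o[2])/d[2]
def pose():
    o=bot.get_obs(); T=np.eye(4); T[:3,:3]=o["tool_rot"]; T[:3,3]=o["tool_pos"]; return o,T
```

Run:
```python
from h import *
o,T=pose(); print(o["clock"],T)
for n in ("scene","top"):
    c=eyes.camera(n); cv2.imwrite(f"pics/{n}0.png",c["color"]); print(n,c["vfov"],c["cx"],c["cy"],c["k1"],np.round(c["world_from_camera"],3).tolist())
```

```text
pics
rig.py
0.0 [[ 9.17197522e-01  3.98432589e-01 -4.22396151e-04  2.68871303e-01]
 [ 3.98432809e-01 -9.17196859e-01  1.10348663e-03 -6.18932150e-01]
 [ 5.22446118e-05 -1.18041169e-03 -9.99999302e-01  2.36896160e-01]
 [ 0.00000000e+00  0.00000000e+00  0.00000000e+00  1.00000000e+00]]
scene 48.43519662744442 286.01781687569354 204.6303449427823 -0.000306757175184017 [[0.849, 0.434, -0.303, 0.923], [0.529, -0.683, 0.504, -0.415], [0.012, -0.588, -0.809, 0.791], [0.0, 0.0, 0.0, 1.0]]
top 55.257619573514546 275.37389174047894 208.75459911844393 0.030528826357799594 [[-0.01, -0.981, 0.193, 0.5], [-1.0, 0.005, -0.027, 0.025], [0.026, -0.193, -0.981, 0.935], [0.0, 0.0, 0.0, 1.0]]
```

View pics/scene0.png

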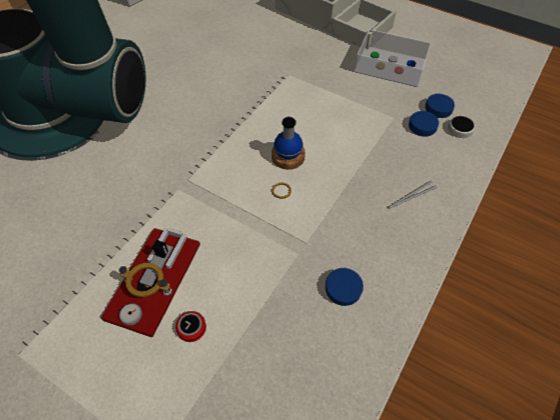

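View pics/top0.png

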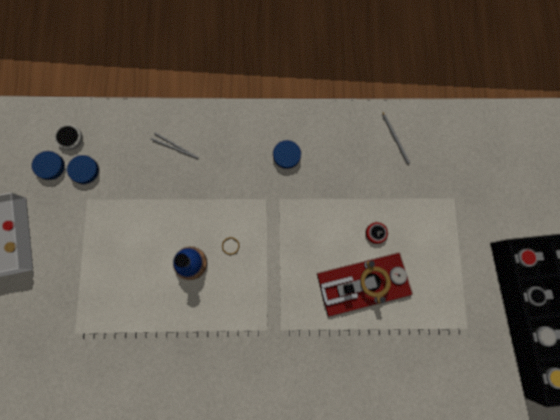

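The scene picture shows the tester, with its ring at (145,281), gauge at (131,315) and grip at (160,248). The flask is at (289,145). In the top picture the ring is at (375,283), the gauge at (399,275), the grip at (348,289) and the flask at (188,262). Next I'll measure these with masks.

Run:
```python
from h import *
C={n:eyes.camera(n) for n in("scene","top")}
def blob(c,lo,hi,box):
    x0,y0,x1,y1=box; h=cv2.cvtColor(c["color"],cv2.COLOR_BGR2HSV)[y0:y1,x0:x1]
    m=cv2.inRange(h,lo,hi); k,l,s,ce=cv2.connectedComponentsWithStats(m); i=1+np.argmax(s[1:,4])
    p=cv2.findNonZero(np.uint8(l==i)); hull=cv2.convexHull(p).astype(np.float32)
    e=cv2.fitEllipse(hull); return np.array(e[0])+[x0,y0],e[1],s[i],ce[i]+[x0,y0]
B={"scene":dict(ring=(110,255,180,305),ball=(265,125,310,170),gauge=(112,298,150,332)),
   "top":dict(ring=(350,258,400,308),ball=(165,240,215,290),gauge=(385,260,412,290))}
R=dict(ring=((15,110,60),(35,255,255),.042),ball=((105,120,40),(130,255,255),.041),gauge=((0,0,110),(180,60,255),.023))
for k,(lo,hi,z) in R.items():
    rays=[]
    for n,c in C.items():
        e,ax,s,ce=blob(c,lo,hi,B[n][k]); o,d=ray(c,*e); rays.append((o,d/np.linalg.norm(d)))
        print(k,n,e.round(1),np.round(ax,1),s,onz(c,*e,z).round(4))
    A=sum(np.eye(3)-np.outer(d,d) for o,d in rays); b=sum((np.eye(3)-np.outer(d,d))@o for o,d in rays)
    print("  tri",np.linalg.solve(A,b).round(4))
a=cv2.resize(C["scene"]["color"][220:345,90:215],None,fx=4,fy=4,interpolation=2)
b=cv2.resize(C["top"]["color"][240:330,310:420],None,fx=4,fy=4,interpolation=2)
im=np.zeros((500,800,3),np.uint8); im[:500,:500]=a; im[:360,500:]=b[:, :300]; cv2.imwrite("pics/crop1.png",im)
```

```text
ring scene [144.9 279.7] [32.9 50.3] [ 10   8  50  34 570] [ 0.5177 -0.2218  0.042 ]
ring top [375.2 283.2] [27.8 36.8] [ 11   9  29  36 345] [ 0.5079 -0.2174  0.042 ]
  tri [ 0.5092 -0.2196  0.0289]
ball scene [287.9 144.6] [27.4 27.6] [  9   8  28  26 501] [0.5588 0.1924 0.041 ]
ball top [187.2 262. ] [26.1 27.3] [  9   9  27  27 405] [0.5576 0.1953 0.041 ]
  tri [0.5575 0.1956 0.0376]
gauge scene [129.9 313.1] [17.9 21.1] [  8   6  21  19 280] [ 0.5291 -0.2792  0.023 ]
gauge top [409.8 274.3] [28.6 36.3] [  7   0  20  30 295] [ 0.5271 -0.3018  0.023 ]
  tri [ 0.5323 -0.2882  0.0426]
```

View pics/crop1.png

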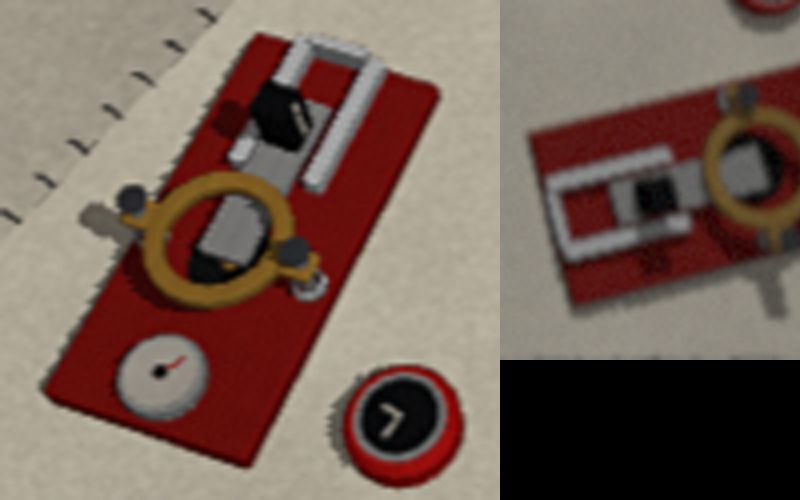

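The crop shows the lock in, with its tongue under the ring. The ring's lugs and posts spoil the ring mask. I'll move above the tester, turned to the grip's direction, and refine the positions with the wrist camera.

Add to h.py:
```python
def plan(p,ydir=None):
    """shift in tool axes to world point p, and turn making tool y parallel to ydir (half turn free)"""
    o,T=pose(); s=T[:3,:3].T@(np.array(p)-T[:3,3]); t=None
    if ydir is not None:
        d=T[:3,:3].T@np.array([*ydir,0]); t=np.degrees(np.arctan2(-d[0],d[1])); t=(t+90)%180-90
    print("shift",s.round(4),"turn",t,"j6",o["joints"][5],"clock",o["clock"]); return s,t
```

Run:
```python
from h import *
plan([.505,-.19,.27],[.98,.19])
c=eyes.camera("wrist"); print(np.round(c["tool_from_camera"],3),c["vfov"])
```

```text
shift [ 0.3875 -0.2994 -0.0326] turn -77.49131899774136 j6 -2.166722183735411 clock 0.2
[[-0.    -0.967 -0.256  0.07 ]
 [ 1.    -0.    -0.001  0.001]
 [ 0.001 -0.256  0.967 -0.148]
 [ 0.     0.     0.     1.   ]] 70.1371613345614
```

Units first: turns go in shares of 90 degrees. So -77.5 degrees / 90 = -0.8611.

Call:
pendant(deltas=[0.093,0.3875,-0.2994,-0.0326,-0.8611,0.093,0.3875,-0.2994,-0.0326,-0.8611,0.093,0.3875,-0.2994,-0.0326,-0.8611,0.093,0.3875,-0.2994,-0.0326,-0.8611,0.093,0.3875,-0.2994,-0.0326,-0.8611,0.093,0.3875,-0.2994,-0.0326,-0.8611,0.093,0.3875,-0.2994,-0.0326,-0.8611,0.093,0.3875,-0.2994,-0.0326,-0.8611,0.093,0.3875,-0.2994,-0.0326,-0.8611,0.093,0.3875,-0.2994,-0.0326,-0.8611,0.093,0.3875,-0.2994,-0.0326,-0.8611,0.093,0.3875,-0.2994,-0.0326,-0.8611])

```text
clock: 1.25
tool_pos: [0.5059, -0.1874, 0.2707]
tool_rot: [[-0.198, 0.98, 0.001], [0.98, 0.198, 0.0], [-0.0, 0.001, -1.0]]
ft_force: [0.0, -0.2, 0.6]
grip_width: 0.0928
grasp_force: 0.0
```

Run:
```python
from h import *
plan([.505,-.19,.27],[.98,.19])
```

```text
shift [-0.0023 -0.0014  0.0007] turn 0.46713563880531694 j6 -34.487194726209324 clock 1.25
```

Run:
```python
from h import *
o,T=pose(); np.save("T1.npy",T)
c=eyes.camera("wrist"); cv2.imwrite("pics/w1.png",c["color"])
```

```text
(no output)
```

View pics/w1.png

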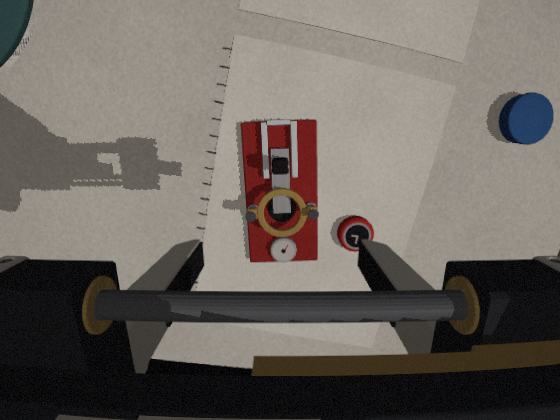

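The wrist view shows the ring at (283,212), the gauge at (283,250), the grip at (280,164) and the plate corners around (242,122), (316,120), (318,260) and (251,262).

Run:
```python
from h import *
T=np.load("T1.npy"); c=eyes.camera("wrist"); o,T=pose()
im=c["color"]; hsv=cv2.cvtColor(im,cv2.COLOR_BGR2HSV)
# plate
m=cv2.inRange(hsv,(0,150,50),(8,255,255))|cv2.inRange(hsv,(172,150,50),(180,255,255)); m[:,325:]=0; m[:,:230]=0
h=cv2.convexHull(cv2.findNonZero(m)); q=cv2.approxPolyDP(h,6,True)[:,0]; print("plate px",q.tolist())
P=np.array([onz(c,u,v,.014,T)[:2] for u,v in h[:,0]],np.float32)
r=cv2.minAreaRect(P*1000); print("plate rect mm",r); print(cv2.boxPoints(r).round(1).tolist())
# ring: brass, opening row-shaped; drop lugs by keeping x within ring
m=cv2.inRange(hsv,(15,110,60),(35,255,255)); m[:185]=0;m[240:]=0;m[:,:235]=0;m[:,325:]=0
m=cv2.morphologyEx(m,cv2.MORPH_CLOSE,np.ones((3,3)))
cs,hi=cv2.findContours(m,cv2.RETR_CCOMP,cv2.CHAIN_APPROX_NONE)
for k,z in zip(cs,hi[0]):
    if len(k)>40: e=cv2.fitEllipse(k); print("ring contour","hole" if z[3]>=0 else "outer",np.round(e[0],1),np.round(e[1],1),onz(c,*e[0],.042,T).round(4))
# gauge
m=cv2.inRange(hsv,(0,0,100),(180,70,255)); m[:236]=0;m[265:]=0;m[:,:262]=0;m[:,305:]=0
g=cv2.convexHull(max(cv2.findContours(m,0,1)[0],key=len)); e=cv2.fitEllipse(g); print("gauge",e,onz(c,*e[0],.023,T).round(4))
# grip
m=cv2.inRange(hsv,(0,0,0),(180,255,45)); m[:145]=0;m[185:]=0;m[:,:262]=0;m[:,300:]=0
g=max(cv2.findContours(m,0,1)[0],key=len); x,y,w,hh=cv2.boundingRect(g); print("grip",x,y,w,hh,onz(c,x+w/2,y+hh/2,.061,T).round(4), [onz(c,a,b,.061,T)[:2].round(4).tolist() for a,b in((x,y),(x+w,y),(x,y+hh),(x+w,y+hh))])
cv2.imwrite("pics/w1c.png",cv2.resize(im[110:270,230:330],None,fx=3.7,fy=3.7,interpolation=2))
```

```text
plate px [[313, 261], [249, 262], [240, 125], [313, 124]]
plate rect mm ((507.5699462890625, -204.44491577148438), (97.90878295898438, 196.8728485107422), 13.500651359558105)
[[437.0, -120.19999694824219], [482.8999938964844, -311.6000061035156], [578.2000122070312, -288.70001220703125], [532.2000122070312, -97.30000305175781]]
ring contour outer [279.6 214.2] [45.4 57.9] [ 0.512  -0.2211  0.042 ]
ring contour hole [279.6 214.3] [35.8 37.3] [ 0.512  -0.2212  0.042 ]
gauge ((285.72967529296875, 302.8888854980469), (53.89230728149414, 125.69261932373047), 175.4398651123047) [ 0.5488 -0.36    0.023 ]
grip 269 160 17 17 [ 0.4976 -0.1609  0.061 ] [[0.4857, -0.153], [0.5055, -0.1491], [0.4895, -0.1729], [0.5095, -0.169]]
```

View pics/w1c.png

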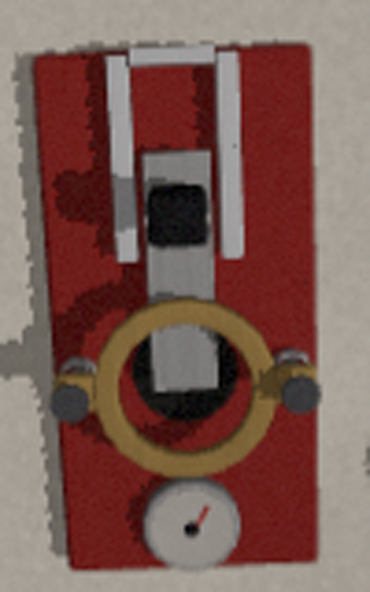

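The plate rectangle measures 98×197 mm, close to the given 100×200. Two independent estimates of the ring centre agree: (0.512, -0.221). The yaw is 13.5°. The grip lies on the tester's axis, about 55–60 mm out. Next I'll grasp it.

Run:
```python
from h import *
plan([.4985,-.1655,.0515],[.9724,.2334])
```

```text
shift [ 0.0222 -0.0041  0.2191] turn -2.261268626639449 j6 -34.183337399929194 clock 1.35
```

To row units: -2.26 degrees / 90 = -0.0251.

Call:
pendant(deltas=[0.06,0.022,-0.004,0.03,-0.0251,0.06,0.022,-0.004,0.07,-0.0251,0.06,0.022,-0.004,0.11,-0.0251,0.06,0.022,-0.004,0.15,-0.0251,0.06,0.022,-0.004,0.18,-0.0251,0.06,0.022,-0.004,0.2,-0.0251,0.06,0.022,-0.004,0.21,-0.0251,0.06,0.022,-0.004,0.219,-0.0251,0.06,0.022,-0.004,0.219,-0.0251,0.06,0.022,-0.004,0.219,-0.0251])

```text
clock: 2.18
tool_pos: [0.4973, -0.1697, 0.0522]
tool_rot: [[-0.229, 0.973, 0.001], [0.973, 0.229, -0.0], [-0.001, 0.001, -1.0]]
ft_force: [-0.2, 0.1, 0.2]
grip_width: 0.0601
grasp_force: 0.0
```

Run:
```python
from h import *
plan([.4985,-.1655,.0515],[.9724,.2334])
```

```text
shift [0.0038 0.0021 0.0007] turn -0.27483934481739425 j6 -34.84101512906673 clock 2.1833
```

Call:
pendant(deltas=[0.06,0.003,0.002,0,0,0.06,0.003,0.002,0,0,0.0,0.003,0.002,0,0,0.0,0.003,0.002,0,0,0.0,0.003,0.002,0,0,0.0,0.003,0.002,0,0,0.0,0.003,0.002,0,0,0.0,0.003,0.002,0,0,0.0,0.003,0.002,0,0,0.0,0.003,0.002,0,0])

```text
clock: 3.02
tool_pos: [0.5005, -0.1654, 0.0515]
tool_rot: [[-0.229, 0.973, 0.006], [0.973, 0.229, 0.001], [-0.001, 0.006, -1.0]]
ft_force: [25.0, 5.4, -13.1]
grip_width: 0.0199
grasp_force: 30.0
```

Call:
pendant(deltas=[0,0.003,0.002,0,0,0,0.008,0.002,0,0,0,0.014,0.002,0,0,0,0.02,0.002,0,0,0,0.026,0.002,0,0,0,0.032,0.002,0,0,0,0.037,0.002,0,0,0,0.04,0.002,0,0,0,0.042,0.002,0,0,0,0.042,0.002,0,0,0,0.042,0.002,0,0])

```text
clock: 3.93
tool_pos: [0.4916, -0.1273, 0.0516]
tool_rot: [[-0.229, 0.973, 0.004], [0.973, 0.229, -0.007], [-0.007, 0.002, -1.0]]
ft_force: [14.3, -29.8, -12.7]
grip_width: 0.0199
grasp_force: 30.0
```

Run:
```python
from h import *
o,T=pose(); print(T[:3,3],o["ft_force"],o["moment"])
c=eyes.camera("scene")["color"]; t=eyes.camera("top")["color"]
a=cv2.resize(c[220:345,90:215],None,fx=4,fy=4,interpolation=2)
b=cv2.resize(t[235:330,310:385],None,fx=4,fy=4,interpolation=2)
im=np.zeros((500,800,3),np.uint8); im[:500,:500]=a; im[:380,500:]=b; cv2.imwrite("pics/crop2.png",im)
```

```text
[ 0.4916429  -0.12734549  0.0515618 ] [ 14.2944401  -29.79602906 -12.6664473 ] [-4.90841339 -2.5663582  -0.0140431 ]
```

View pics/crop2.png

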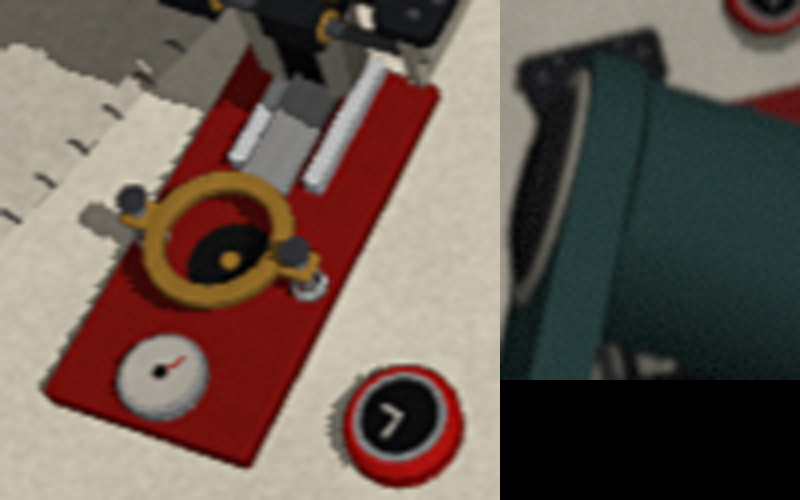

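Call:
pendant(deltas=[0,0.002,0.001,0,0,0,0.002,0.001,0,0,0,0.002,0.001,0,0])

```text
clock: 4.28
tool_pos: [0.4915, -0.1259, 0.0516]
tool_rot: [[-0.229, 0.974, 0.002], [0.973, 0.229, -0.008], [-0.008, 0.0, -1.0]]
ft_force: [5.4, -34.6, -7.5]
grip_width: 0.0195
grasp_force: 30.0
```

Run:
```python
from h import *
c=eyes.camera("scene"); f=c["color"].shape[0]/2/np.tan(np.radians(c["vfov"])/2); M=np.linalg.inv(np.array(c["world_from_camera"]))
y=np.array([-.2334,.9724,0]);x=np.array([.9724,.2334,0])
def px(p): q=M[:3,:3]@p+M[:3,3]; return np.array([f*q[0]/q[2]+c["cx"],f*q[1]/q[2]+c["cy"]])
R=np.array([.512,-.2213,0])
off=np.array([144.5,279.5])-px(R+[0,0,.042]); print("bias px",off)
for s in(.034,.028,.022):
  print(s,[((px(R+y*s+x*k+[0,0,.028])+off-[90,220])*4).round(0).tolist() for k in(-.012,.012)])
```

```text
bias px [1.83465968 1.57758303]
0.034 [[238.0, 182.0], [285.0, 196.0]]
0.028 [[232.0, 192.0], [279.0, 207.0]]
0.022 [[225.0, 203.0], [272.0, 219.0]]
```

Call:
pendant(deltas=[0,-0.002,0,0,0,0,-0.002,0,0,0,0.06,-0.002,0,0,0,0.06,-0.002,0,0,0,0.06,-0.002,0,0,0,0.06,-0.002,0,0,0,0.06,-0.002,0,-0.04,0,0.06,-0.002,0,-0.08,0,0.06,-0.002,0,-0.12,0,0.06,-0.03,0,-0.16,0,0.06,-0.05,0,-0.2,0,0.06,-0.06,0,-0.21,0])

```text
clock: 5.33
tool_pos: [0.5054, -0.1818, 0.266]
tool_rot: [[-0.229, 0.973, 0.004], [0.973, 0.229, -0.002], [-0.003, 0.004, -1.0]]
ft_force: [1.0, -0.7, 0.6]
grip_width: 0.0602
grasp_force: 0.0
```

Call:
pendant(deltas=[0.06,0,0,0,0,0.06,0,0,0,0])

```text
clock: 5.5
tool_pos: [0.505, -0.1811, 0.2617]
tool_rot: [[-0.228, 0.974, 0.001], [0.974, 0.228, -0.0], [-0.0, 0.001, -1.0]]
ft_force: [-0.7, 1.1, -1.0]
grip_width: 0.0604
grasp_force: 0.0
```

Run:
```python
from h import *
o,T=pose(); np.save("T2.npy",T)
c=eyes.camera("wrist"); im=c["color"]; 
y=np.array([-.2334,.9724,0]);x=np.array([.9724,.2334,0]);R=np.array([.512,-.2213,0])
f=210/np.tan(np.radians(c["vfov"])/2); M=np.linalg.inv(T@np.array(c["tool_from_camera"]))
def px(p):
    q=M[:3,:3]@p+M[:3,3]; s=q[:2]/q[2]; s=s*(1+c["k1"]*(s@s)); return s*f+[c["cx"],c["cy"]]
for n,p in dict(tip=R+y*.034+[0,0,.028],ring=R+[0,0,.042],tail=R+y*.12+[0,0,.028],grip=R+y*.1+[0,0,.061]).items(): print(n,px(p).round(1))
u,v=px(R+y*.05+[0,0,.03]).astype(int); print("crop origin",u-70,v-75)
cv2.imwrite("pics/w2.png",cv2.resize(im[v-75:v+75,u-70:u+70],None,fx=4,fy=4,interpolation=2)); print(o["ft_force"])
```

```text
tip [278.8 192.1]
ring [278.9 220.3]
tail [278.3 123.6]
grip [278.3 141. ]
crop origin 208 105
[-0.70514529  1.10497811 -1.00005195]
```

View pics/w2.png

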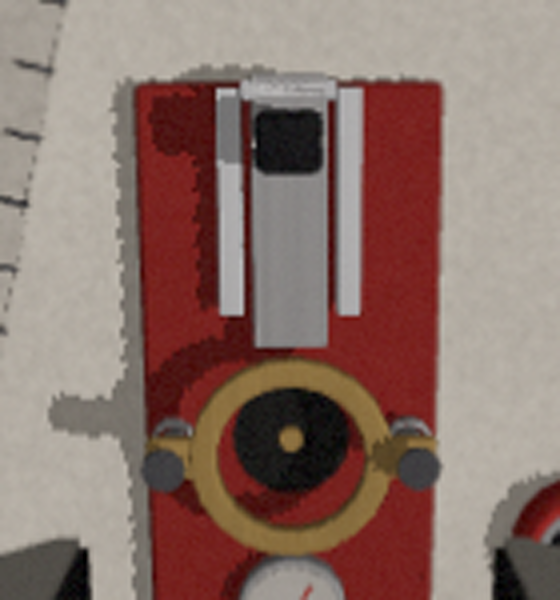

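The lock is fully out. The tongue's tail touches the crossbar, and its tip is at row 191.8, where 192.1 was predicted for full out. The ring centre is at pixel (280.9,219.5). Next is the flask.

Run:
```python
from h import *
T=np.load("T2.npy"); c=eyes.camera("wrist"); print("ring",onz(c,280.9,219.5,.042,T).round(4))
plan([.567,.155,.29],[.9724,.2334])
```

```text
ring [ 0.5142 -0.2197  0.042 ]
shift [ 0.312   0.1377 -0.03  ] turn -0.2484601416128953 j6 -35.64585907289116 clock 5.6
```

Call:
pendant(deltas=[0.07,0.312,0.138,-0.03,0,0.07,0.312,0.138,-0.03,0,0.07,0.312,0.138,-0.03,0,0.07,0.312,0.138,-0.03,0,0.07,0.312,0.138,-0.03,0,0.07,0.312,0.138,-0.03,0,0.07,0.312,0.138,-0.03,0,0.07,0.312,0.138,-0.03,0,0.07,0.312,0.138,-0.03,0,0.07,0.312,0.138,-0.03,0,0.07,0.312,0.138,-0.03,0,0.07,0.312,0.138,-0.03,0])

```text
clock: 6.6
tool_pos: [0.5672, 0.1537, 0.2905]
tool_rot: [[-0.229, 0.973, -0.001], [0.973, 0.229, -0.0], [-0.0, -0.001, -1.0]]
ft_force: [0.5, -0.5, -1.1]
grip_width: 0.0701
grasp_force: 0.0
```

Call:
pendant(deltas=[0.07,0,0,0,0,0.07,0,0,0,0])

```text
clock: 6.77
tool_pos: [0.5676, 0.1534, 0.2912]
tool_rot: [[-0.228, 0.974, 0.0], [0.974, 0.228, -0.0], [-0.0, 0.0, -1.0]]
ft_force: [1.5, 0.5, -0.7]
grip_width: 0.07
grasp_force: 0.0
```

Run:
```python
from h import *
o,T=pose(); c=eyes.camera("wrist"); im=c["color"]; cv2.imwrite("pics/w3.png",im); np.save("T3.npy",T)
```

```text
(no output)
```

View pics/w3.png

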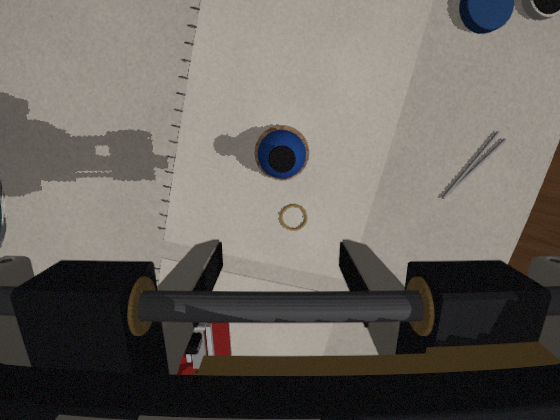

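The wrist picture shows the flask's ball at (282,153), its cap at (282,157) and the bezel at (293,216).

Run:
```python
from h import *
o,T=pose(); c=eyes.camera("wrist"); hsv=cv2.cvtColor(c["color"],cv2.COLOR_BGR2HSV)
def big(lo,hi):
    m=cv2.inRange(hsv,lo,hi); r=np.zeros_like(m); r[118:190,245:320]=255; m&=r
    k=max(cv2.findContours(m,0,1)[0],key=cv2.contourArea); return cv2.fitEllipse(cv2.convexHull(k))
b=big((105,120,40),(130,255,255)); k=big((0,0,0),(180,255,35))
print("ball",b,onz(c,*b[0],.041,T).round(4)); print("cap",k,onz(c,*k[0],.112,T).round(4))
P=(onz(c,*b[0],.041,T)+onz(c,*k[0],.112,T))/2; P[2]=.092; print(P); plan(P,[.9724,.2334])
```

```text
ball ((281.2298889160156, 153.7580108642578), (47.70063018798828, 47.82284927368164), 114.68749237060547) [0.5587 0.1939 0.041 ]
cap ((281.1602478027344, 158.58294677734375), (26.043642044067383, 26.120328903198242), 1.4297620058059692) [0.5584 0.1937 0.112 ]
[0.55852115 0.19380582 0.092     ]
shift [0.0412 0.0003 0.1993] turn -0.3263183634699516 j6 -0.5094799570381643 clock 6.8667
```

Call:
pendant(deltas=[0.07,0.041,0,0,0,0.07,0.041,0,0.04,0,0.07,0.041,0,0.08,0,0.07,0.041,0,0.12,0,0.07,0.041,0,0.15,0,0.07,0.041,0,0.175,0,0.07,0.041,0,0.19,0,0.07,0.041,0,0.199,0,0.07,0.041,0,0.199,0,0.07,0.041,0,0.199,0,0.07,0.041,0,0.199,0])

```text
clock: 7.78
tool_pos: [0.5589, 0.1945, 0.0938]
tool_rot: [[-0.229, 0.973, 0.002], [0.973, 0.229, 0.001], [0.0, 0.002, -1.0]]
ft_force: [-0.2, 0.1, 0.5]
grip_width: 0.0698
grasp_force: 0.0
```

Run:
```python
from h import *
plan([.5583,.194,.092],[.9724,.2334])
```

```text
shift [-0.0003 -0.0007  0.0018] turn -0.2692938919053631 j6 3.4871791985352867 clock 7.7833
```

Call:
pendant(deltas=[0.07,0,0,0.001,0,0.07,0,0,0.001,0,0,0,0,0.001,0,0,0,0,0.001,0,0,0,0,0.001,0,0,0,0,0.001,0,0,0,0,0.001,0,0,0,0,0.001,0,0,0,0,0.001,0,0,0,0,0.001,0,0,0,0,0.001,0,0,0,0,0.001,0])

```text
clock: 8.78
tool_pos: [0.5583, 0.1944, 0.0913]
tool_rot: [[-0.229, 0.973, 0.0], [0.973, 0.229, 0.0], [-0.0, 0.0, -1.0]]
ft_force: [0.7, 0.7, 0.2]
grip_width: 0.029
grasp_force: 30.0
```

Call:
pendant(deltas=[0,0,0,0,0,0,0,0,0,0,0,0,0,0,0,0,0,0,0,0])

```text
clock: 9.12
tool_pos: [0.5583, 0.1944, 0.0913]
tool_rot: [[-0.229, 0.973, 0.0], [0.973, 0.229, 0.0], [0.0, 0.0, -1.0]]
ft_force: [0.8, 0.6, 0.3]
grip_width: 0.029
grasp_force: 30.0
```

Run:
```python
from h import *
c=eyes.camera("scene"); im=c["color"]; cv2.imwrite("pics/s4.png",cv2.resize(im[90:190,230:350],None,fx=5,fy=5,interpolation=2))
```

```text
(no output)
```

View pics/s4.png

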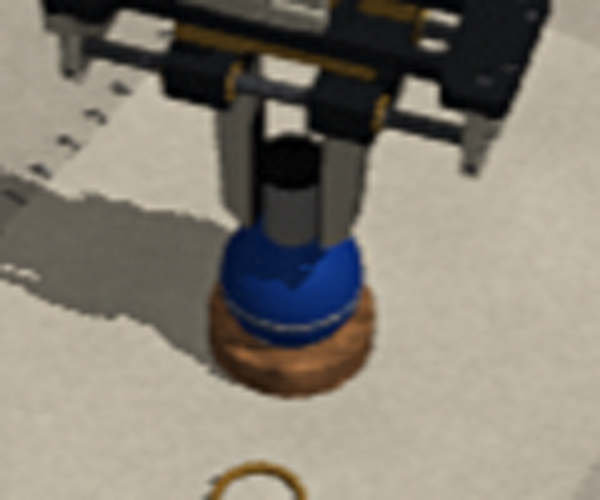

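The fingers hold the flask by its cap, with the tips beside the neck just above the ball, and the flask is upright. I'll lift it, carry it just past the ring and remeasure the ring when settled.

Call:
pendant(deltas=[0,0,0,-0.01,0,0,0,0,-0.03,0,0,0,0,-0.06,0,0,0,0,-0.09,0,0,0,0,-0.12,0,0,0,0,-0.15,0,0,0,0,-0.17,0,0,0,0,-0.18,0,0,0,0,-0.18,0,0,0,0,-0.18,0])

```text
clock: 10.0
tool_pos: [0.5581, 0.1944, 0.2705]
tool_rot: [[-0.229, 0.973, -0.001], [0.973, 0.229, -0.0], [-0.0, -0.001, -1.0]]
ft_force: [0.9, 0.5, -3.1]
grip_width: 0.0289
grasp_force: 30.0
```

Run:
```python
from h import *
plan([.5247,-.269,.271],[.9724,.2334])
```

```text
shift [-4.434e-01 -1.387e-01 -4.000e-04] turn -0.25751885401410846 j6 3.490249101417801 clock 10.0
```

Call:
pendant(deltas=[0,-0.01,-0.003,0,0,0,-0.03,-0.009,0,0,0,-0.05,-0.016,0,0,0,-0.07,-0.022,0,0,0,-0.09,-0.028,0,0,0,-0.11,-0.034,0,0,0,-0.13,-0.041,0,0,0,-0.15,-0.047,0,0,0,-0.17,-0.053,0,0,0,-0.19,-0.059,0,0,0,-0.21,-0.066,0,0,0,-0.23,-0.072,0,0])

```text
clock: 11.0
tool_pos: [0.5399, -0.0475, 0.2695]
tool_rot: [[-0.229, 0.973, -0.002], [0.973, 0.229, 0.0], [0.001, -0.002, -1.0]]
ft_force: [-0.5, 0.4, -1.8]
grip_width: 0.0288
grasp_force: 30.0
```

Call:
pendant(deltas=[0,-0.02,-0.006,0,0,0,-0.04,-0.012,0,0,0,-0.06,-0.019,0,0,0,-0.08,-0.025,0,0,0,-0.1,-0.031,0,0,0,-0.12,-0.037,0,0,0,-0.14,-0.044,0,0,0,-0.16,-0.05,0,0,0,-0.18,-0.056,0,0,0,-0.195,-0.061,0,0,0,-0.205,-0.064,0,0,0,-0.213,-0.067,0,0])

```text
clock: 12.0
tool_pos: [0.5237, -0.2697, 0.2698]
tool_rot: [[-0.228, 0.974, -0.002], [0.974, 0.228, 0.001], [0.001, -0.002, -1.0]]
ft_force: [0.4, -1.2, -2.6]
grip_width: 0.0288
grasp_force: 30.0
```

Call:
pendant(deltas=[0,0,0,0,0,0,0,0,0,0,0,0,0,0,0,0,0,0,0,0,0,0,0,0,0,0,0,0,0,0])

```text
clock: 12.5
tool_pos: [0.5245, -0.2682, 0.2713]
tool_rot: [[-0.23, 0.973, 0.0], [0.973, 0.23, -0.0], [-0.0, 0.0, -1.0]]
ft_force: [0.2, 1.3, -1.7]
grip_width: 0.0287
grasp_force: 30.0
```

Run:
```python
from h import *
o,T=pose(); c=eyes.camera("wrist"); im=c["color"]; o,T2=pose(); print(T[:3,3],T2[:3,3]); cv2.imwrite("pics/w5full.png",im); np.save("T5.npy",T)
s=eyes.camera("scene")["color"]
a=np.zeros((420,800,3),np.uint8); a[:,:450]=im[:,55:505]; a[:,450:]=cv2.resize(s[150:360,60:235],None,fx=2,fy=2); cv2.imwrite("pics/w5.png",a)
```

```text
[ 0.52454244 -0.26817101  0.27134673] [ 0.52451296 -0.26824762  0.27135217]
```

View pics/w5.png

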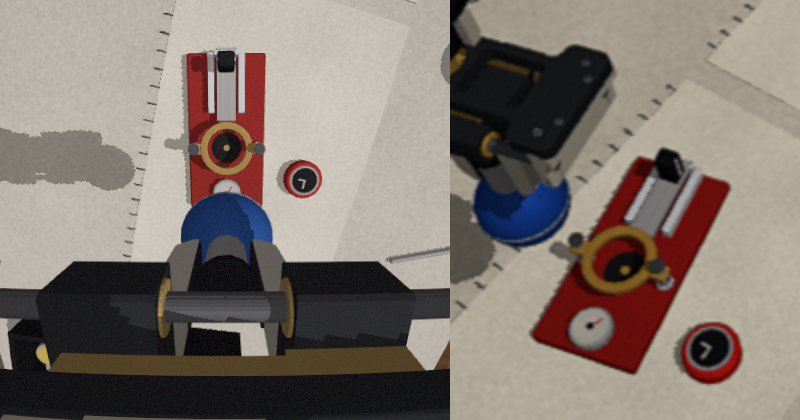

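The ring is clear at wrist pixel (281,148), the tongue is out, and the flask is held upright with its ball at the bottom of the view.

Run:
```python
from h import *
T=np.load("T5.npy"); im=cv2.imread("pics/w5full.png"); c=eyes.camera("wrist"); hsv=cv2.cvtColor(im,cv2.COLOR_BGR2HSV)
m=cv2.inRange(hsv,(15,90,50),(35,255,255)); r=np.zeros_like(m); r[115:182,235:330]=255; m&=r
m=cv2.morphologyEx(m,cv2.MORPH_CLOSE,np.ones((3,3)))
cs,hi=cv2.findContours(m,cv2.RETR_CCOMP,cv2.CHAIN_APPROX_NONE)
for k,z in zip(cs,hi[0]):
    if len(k)>40:
        e=cv2.fitEllipse(k); print("ring","hole" if z[3]>=0 else "outer",np.round(e[0],1),np.round(e[1],1),onz(c,*e[0],.042,T).round(4),onz(c,*e[0],.034,T).round(4))
# outer ring without lugs: top/bottom rows at the ring's central columns
for u in (275,281,287):
    v=np.nonzero(m[:,u])[0]; print(u,v.min(),v.max())
P=[onz(c,u,v,.014,T)[:2] for u,v in cv2.convexHull(cv2.findNonZero((cv2.inRange(hsv,(0,150,50),(8,255,255))|cv2.inRange(hsv,(172,150,50),(180,255,255)))[:195,:325]*1))[:,0]]
rr=cv2.minAreaRect(np.array(P,np.float32)*1000); b=cv2.boxPoints(rr); print(rr,b.round(1).tolist())
m=cv2.inRange(hsv,(105,120,40),(130,255,255)); m[:185]=0; m[262:]=0; p=cv2.findNonZero(m)[:,0]
pts=np.array([(p[p[:,1]==v,0].min(),p[p[:,1]==v,0].max(),v) for v in range(197,236,3)]); print("ball mid col",pts[:,:2].mean(1), "top row",p[:,1].min())
s=eyes.camera("scene"); h2=cv2.cvtColor(s["color"],cv2.COLOR_BGR2HSV); m=cv2.inRange(h2,(105,120,30),(130,255,255)); m[:,160:]=0
k=max(cv2.findContours(m,0,1)[0],key=cv2.contourArea); print("scene ball",cv2.boundingRect(k),cv2.minEnclosingCircle(k))
(u,v),_=cv2.minEnclosingCircle(k); o,d=ray(s,u,v)
C=T[:3,3]-[0,0,.05]; t=(C-o)@d/(d@d); print("scene ray minus expected ball centre",(o+t*d-C).round(4))
```

```text
ring outer [281.8 147.7] [50.9 57.4] [ 0.5141 -0.219   0.042 ] [ 0.5143 -0.2194  0.034 ]
ring hole [281.1 148. ] [39.6 40. ] [ 0.5133 -0.2195  0.042 ] [ 0.5135 -0.2199  0.034 ]
275 122 173
281 122 174
287 123 173
((507.18341064453125, -194.18984985351562), (97.92340087890625, 180.45562744140625), 13.487752914428711) [[438.5, -117.9000015258789], [480.6000061035156, -293.29998779296875], [575.7999877929688, -270.5], [533.7999877929688, -95.0]]
ball mid col [281.5 281.5 281.5 281.5 281.  281.5 281.  281.5 281.  281.  281.  281.5
 281.5] top row 193
scene ball (72, 239, 47, 31) ((95.46039581298828, 250.7648468017578), 23.83970069885254)
scene ray minus expected ball centre [ 0.0005 -0.0028 -0.0011]
```

Run:
```python
from h import *
plan([.513,-.220,.125],[.9724,.2334])
```

```text
shift [ 4.980e-02 -1.000e-04  1.463e-01] turn -0.24727250503843834 j6 -42.83966893023831 clock 12.7
```

Call:
pendant(deltas=[0,0.012,0,0,0,0,0.03,0,0,0,0,0.045,0,0.01,0,0,0.05,0,0.03,0,0,0.05,0,0.055,0,0,0.05,0,0.08,0,0,0.05,0,0.1,0,0,0.05,0,0.12,0,0,0.05,0,0.135,0,0,0.05,0,0.142,0,0,0.05,0,0.146,0,0,0.05,0,0.146,0])

```text
clock: 13.7
tool_pos: [0.5128, -0.2193, 0.1252]
tool_rot: [[-0.229, 0.973, -0.0], [0.973, 0.229, 0.0], [0.0, -0.0, -1.0]]
ft_force: [-0.3, 0.6, -2.0]
grip_width: 0.0288
grasp_force: 30.0
```

Call:
pendant(deltas=[0,0,0,0,0,0,0,0,0,0,0,0,0,0,0,0,0,0,0,0])

```text
clock: 14.03
tool_pos: [0.5132, -0.22, 0.1259]
tool_rot: [[-0.229, 0.973, 0.001], [0.973, 0.229, -0.0], [-0.001, 0.001, -1.0]]
ft_force: [0.1, 0.5, -2.4]
grip_width: 0.0289
grasp_force: 30.0
```

Run:
```python
from h import *
plan([.513,-.220,.115],[.9724,.2334])
```

```text
shift [ 0.0001 -0.0002  0.0109] turn -0.26273355549723476 j6 -39.06246826501053 clock 14.0333
```

Call:
pendant(deltas=[0,0,0,0.004,0,0,0,0,0.008,0,0,0,0,0.011,0,0,0,0,0.011,0,0,0,0,0.011,0,0,0,0,0.011,0])

```text
clock: 14.53
tool_pos: [0.5129, -0.22, 0.1142]
tool_rot: [[-0.229, 0.973, -0.0], [0.973, 0.229, 0.0], [0.0, -0.0, -1.0]]
ft_force: [-0.4, -0.0, -2.1]
grip_width: 0.029
grasp_force: 30.0
```

Call:
pendant(deltas=[0,0,0,0.002,0,0,0,0,0.004,0,0,0,0,0.004,0,0,0,0,0.004,0,0,0,0,0.004,0])

```text
clock: 14.95
tool_pos: [0.5131, -0.22, 0.1106]
tool_rot: [[-0.229, 0.973, 0.0], [0.973, 0.229, -0.0], [-0.0, 0.0, -1.0]]
ft_force: [-0.2, 0.5, 4.5]
grip_width: 0.0291
grasp_force: 30.0
```

Call:
pendant(deltas=[0,0,0,0.002,0,0,0,0,0.004,0,0,0,0,0.006,0,0,0,0,0.007,0,0,0,0,0.007,0,0,0,0,0.007,0,0,0,0,0.007,0])

```text
clock: 15.53
tool_pos: [0.5132, -0.22, 0.1036]
tool_rot: [[-0.229, 0.973, 0.001], [0.973, 0.229, -0.0], [-0.0, 0.001, -1.0]]
ft_force: [-0.4, 1.7, 7.3]
grip_width: 0.0291
grasp_force: 30.0
```

Call:
pendant(deltas=[0,0,0,0.001,0,0,0,0,0.002,0,0,0,0,0.002,0,0,0,0,0.002,0,0,0,0,0.002,0])

```text
clock: 15.95
tool_pos: [0.5132, -0.22, 0.1017]
tool_rot: [[-0.229, 0.973, 0.001], [0.973, 0.229, -0.0], [-0.0, 0.001, -1.0]]
ft_force: [0.1, 1.9, 9.4]
grip_width: 0.0293
grasp_force: 30.0
```

Call:
pendant(deltas=[0,0,0,0.001,0,0,0,0,0.0015,0,0,0,0,0.0015,0,0,0,0,0.0015,0,0,0,0,0.0015,0])

```text
clock: 16.37
tool_pos: [0.5134, -0.2201, 0.1008]
tool_rot: [[-0.229, 0.973, 0.002], [0.973, 0.229, -0.001], [-0.001, 0.001, -1.0]]
ft_force: [-1.2, 1.9, 12.0]
grip_width: 0.0291
grasp_force: 30.0
```

Call:
pendant(deltas=[0,0,0,0.001,0,0,0,0,0.001,0,0,0,0,0.001,0,0,0,0,0.001,0,0,0,0,0.001,0,0,0,0,0.001,0])

```text
clock: 16.87
tool_pos: [0.5137, -0.2203, 0.1005]
tool_rot: [[-0.229, 0.973, 0.002], [0.973, 0.229, -0.001], [-0.002, 0.002, -1.0]]
ft_force: [-2.9, 3.4, 17.9]
grip_width: 0.0284
grasp_force: 30.0
```

Call:
pendant(deltas=[0,0,0,0,0,0,0,0,0,0,0,0,0,0,0,0,0,0,0,0,0,0,0,0,0,0,0,0,0,0,0,0,0,0,0,0,0,0,0,0,0,0,0,0,0,0,0,0,0,0,0,0,0,0,0,0,0,0,0,0])

```text
clock: 17.87
tool_pos: [0.5137, -0.2203, 0.1005]
tool_rot: [[-0.229, 0.973, 0.002], [0.973, 0.229, -0.001], [-0.002, 0.002, -1.0]]
ft_force: [-2.4, 2.9, 19.6]
grip_width: 0.0287
grasp_force: 30.0
```

Run:
```python
from h import *
s=eyes.camera("scene"); o,T=pose()
f=210/np.tan(np.radians(s["vfov"])/2); M=np.linalg.inv(np.array(s["world_from_camera"]))
def px(p): q=M[:3,:3]@p+M[:3,3]; return (np.array([f*q[0]/q[2]+s["cx"],f*q[1]/q[2]+s["cy"]])+[1.8,1.6]).round(1)
a=cv2.imread("pics/scene0.png")
for n,i in(("before",a),("now",s["color"])):
    m=cv2.inRange(cv2.cvtColor(i,cv2.COLOR_BGR2HSV)[255:310,100:190],(15,110,60),(35,255,255))
    k,l,st,ce=cv2.connectedComponentsWithStats(m); j=1+np.argmax(st[1:,4]); b=st[j]
    print(n,"brass lowest row",255+b[1]+b[3],"left",100+b[0],"right",100+b[0]+b[2])
R=np.array([.513,-.22,0])
t=np.linspace(0,2*np.pi,90)
for z in(.042,.034,.030): print(z,"ring outer lowest row",max(px(R+[.033*np.cos(q),.033*np.sin(q),z])[1] for q in t))
m=cv2.inRange(cv2.cvtColor(s["color"],cv2.COLOR_BGR2HSV),(105,120,30),(130,255,255)); m[:,185:]=0; m[310:]=0; m[:220]=0
k=max(cv2.findContours(m,0,1)[0],key=cv2.contourArea); print("ball box",cv2.boundingRect(k),"expected ball centre px",px(R+[0,0,.051]))
print(o["ft_force"],o["moment"])
```

```text
before brass lowest row 297 left 120 right 170
now brass lowest row 300 left 129 right 171
0.042 ring outer lowest row 296.4
0.034 ring outer lowest row 298.4
0.03 ring outer lowest row 299.3
ball box (124, 268, 37, 27) expected ball centre px [144.2 276.9]
[-2.61839932  2.46340403 18.31353562] [ 0.4262273   0.33886957 -0.0154242 ]
```

The hold is steady and the force reads about 18–20 N, above the 12.2 N needed. The ring's lower edge has dropped 3 px, which matches its full 12 mm of travel. I'll hand the job in.

```bash
python3 -c "
from rig import bot, eyes
print(bot.finish_job())"
```

```text
the job is handed in; nothing more can be done
None
```

I slid the lock fully out, set the flask upright in the brass ring, pressed it down to the stop and handed the job in at about 18 s, still holding it down with about 18 N; the fingers gripped it by the cap rather than the neck.

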